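# Return the lacquer bottles to their colour stands

### The arm

A 7-joint arm with a two-finger parallel gripper is mounted at the origin on a cart in front of the work surface, level with it; the furniture and walls round the work are solid. World frame = base frame: x ahead of the robot, y to its left, z up, the work surface at z = 0. Lengths are in m, angles in rad, forces in N, time in s.
With the tool pointing down it reaches from about 0.35 to 0.775 m from the base axis. Payload 3.1 kg.
Tool frame: the origin (TCP) lies midway between the tips of the shut fingers; the grasp point (between the pads) lies env.hold_point_z behind it (env.hold_point_z is the distance from the TCP to the grasp point, in m); z points along the fingers, y is the line along which they close (so a half turn about z gives the same grasp; the last joint's range is limited). The gripper opens to 85 mm and grips with 20 to 120 N. Pads are 22 mm wide; open, the fingers measure 114 mm over their backs; the gripper's body (76 mm by 85 mm) begins 54 mm behind the grasp point. The pads swing forward as they close: fully open they stand 13 mm farther back than shut.
Start: joints at [1.136, 0.311, 0.014, 1.512, -0.004, 1.319, -0.027], TCP at [0.211, -0.508, 0.231] pointing down, gripper open.
Joint ranges: [-2.7, 2.7], [-0.3, 1.91], [-1.27, 1.3], [0.12, 2.57], [-1.44, 4.58], [0.2, 2.03], [-3.05, 3.05]. Speed limits (rad/s): [2.79, 2.79, 3.14, 3.14, 3.14, 3.14, 3.14].

### API

Orientations are given as a unit quaternion [x, y, z, w].
In Python, from bench import read_state, imaging, env gives the robot as it stands.
- The arm moves only by the shell command python3 -m handwheel 'ROWS' [OPENING]. ROWS is JSON, a list of rows, each a list of 2 entries, a list of its own where there are three numbers: the shift along the world's x, y, z scaled (see below), then the turn about the world's z scaled (see below). A call has 1 to 10 rows; each row is the pose to reach, as a shift and turn from the pose commanded when the call began, turning the shorter way round; what a row does not reach only later rows make up. The controller multiplies each number of a shift by 500 mm and each number of a turn by 180 degrees. A row lasts 1/8 s, in which the tool goes at most 62.5 mm and 10.7 degrees, less where a joint would pass 70% of its speed; a pose out of reach is approached as far as the arm can. A call with a number of a shift or a turn outside -1 to 1 is refused whole. A call with a gripper value outside its range is refused whole. OPENING is the opening, from -1 (shut) to 1 (fully open), set as the call begins (- or left out, the last holds). The fingers move at their own pace and stop on an object; the grip force is fixed at half the most. Time passes only in rows, so rows that repeat a pose let the fingers close. It gives the time, the measured TCP pose, the force, the opening and the grip force at its end, in the units of the state.
- read_state(): the state, without advancing time (a new reading comes with each control period).
- imaging.capture(name): name is "side" or "top"; returns a dict with "frame" (384x512x3 uint8, red, green, blue), "intrinsics" (3x3 intrinsics, pixels), "k1" (the pictures are not rectified: a ray, as slopes to the right and down, at radius r is drawn at 1 + k1 r^2 times it, then the intrinsics apply), "xyz" and "attitude" of the camera in the world. Camera axes: x right, y up, looking along -z (the intrinsics and any distortion apply to the point x, -y, -z); pixel columns grow to the right and rows downward; lengths in m; the calibration is good to about 2 mm. A picture is of the moment at which its call begins. There is no depth.
- env.sign_off(): hands the job in; it is judged then, once.
The state is a dict: "time_s": time; "joint_positions": joint angles; "qvel": joint speeds; "effort": joint torques, N m; "eef_pos": TCP position; "orientation": TCP orientation; "wrist_force": force on the tool from outside, world axes, zero at the start; "wrist_torque": the same for the moment, N m; "gripper_width": opening from 0.0 (shut) to 1.0 (fully open); "grip_force": force on a finger pad.
Only numpy, scipy, OpenCV 4.12 (cv2) and the standard library are available. Lean on these libraries where they do the work, as an engineer would, in place of code of your own. Each camera call takes 0.05 s, during which the arm holds its last target. There are 200 camera calls.

### The job

Put the four little white-capped lacquer bottles away: stand each one upright on the stand of its own colour, wholly inside the raised ring. They are glass, so set them down gently without dropping them or knocking them over, and leave the two epoxy bottles (orange cap and black cap) where they are.

Things in the scene. Friction and masses are not known exactly. Their poses are not given: they have to be found in the camera images.
- bottle_lime: small round lacquer bottle, loose, upright, with bright yellow-green (lime) body and white cap; 62 mm tall, body 27 mm across up to 35 mm height, cap about 22 mm across above. Origin: centre of its underside; z up along the bottle. About 50 g.
- bottle_cream: small round lacquer bottle, loose, upright, with pale cream body and white cap; 62 mm tall, body 27 mm across up to 35 mm height, cap about 22 mm across above. Origin: centre of its underside; z up along the bottle. About 50 g.
- bottle_navy: small round lacquer bottle, loose, upright, with very dark blue (navy) body and white cap; 62 mm tall, body 27 mm across up to 35 mm height, cap about 22 mm across above. Origin: centre of its underside; z up along the bottle. About 50 g.
- bottle_teal: small round lacquer bottle, loose, upright, with dark blue-green (teal) body and white cap; 62 mm tall, body 27 mm across up to 35 mm height, cap about 22 mm across above. Origin: centre of its underside; z up along the bottle. About 50 g.
- epoxy_orange: epoxy bottle, loose, upright, yellow with an orange cap; 74 mm tall, 29 mm across. Not to be moved. Origin: centre of its underside, z up.
- epoxy_black: epoxy bottle, loose, upright, light blue with a black cap; 74 mm tall, 29 mm across. Not to be moved. Origin: centre of its underside, z up.
- stand_lime: fixed bottle stand: grey square plate 72 x 72 mm, 6 mm thick, with a bright yellow-green (lime) round floor inside a raised ring of the same colour; the floor's top is 6 mm above the origin, the ring 48 mm across inside, 58 mm outside, its top 9.7 mm above the origin. Origin: centre of the plate's underside, on the bench; z up. It does not move.
- stand_cream: fixed bottle stand: grey square plate 72 x 72 mm, 6 mm thick, with a pale cream round floor inside a raised ring of the same colour; the floor's top is 6 mm above the origin, the ring 48 mm across inside, 58 mm outside, its top 9.7 mm above the origin. Origin: centre of the plate's underside, on the bench; z up. It does not move.
- stand_navy: fixed bottle stand: grey square plate 72 x 72 mm, 6 mm thick, with a very dark blue (navy) round floor inside a raised ring of the same colour; the floor's top is 6 mm above the origin, the ring 48 mm across inside, 58 mm outside, its top 9.7 mm above the origin. Origin: centre of the plate's underside, on the bench; z up. It does not move.
- stand_teal: fixed bottle stand: grey square plate 72 x 72 mm, 6 mm thick, with a dark blue-green (teal) round floor inside a raised ring of the same colour; the floor's top is 6 mm above the origin, the ring 48 mm across inside, 58 mm outside, its top 9.7 mm above the origin. Origin: centre of the plate's underside, on the bench; z up. It does not move.
Not all that is in view belongs to the job. What is shaped like the bottle_navy but red is not meant.

How it is judged:
At the end, for the whole second after the job is handed in: Each of the four lacquer bottles stands upright (within 0.1 rad) and still on the floor of the stand of its own colour, within 12 mm of the centre, so inside the ring, released; both epoxy bottles are upright and within 15 mm of where they were (horizontal distance between bottle_lime and stand_lime below 0.012 m and z of bottle_lime in the frame of stand_lime between 0.003 and 0.009 m and angle between each of bottle_lime, bottle_cream, bottle_navy, bottle_teal, epoxy_orange, epoxy_black's own z axis and vertical below 0.1 rad and linear speed of each of bottle_lime, bottle_cream, bottle_navy, bottle_teal below 0.02 m/s and contact force between each of bottle_lime, bottle_cream, bottle_navy, bottle_teal and the fingers below 0.05 N and horizontal distance between bottle_cream and stand_cream below 0.012 m and z of bottle_cream in the frame of stand_cream between 0.003 and 0.009 m and horizontal distance between bottle_navy and stand_navy below 0.012 m and z of bottle_navy in the frame of stand_navy between 0.003 and 0.009 m and horizontal distance between bottle_teal and stand_teal below 0.012 m and z of bottle_teal in the frame of stand_teal between 0.003 and 0.009 m and distance of each of epoxy_orange, epoxy_black from where it was at the start of the episode below 0.015 m); the robot touches nothing.
It fails at once if an epoxy bottle is moved more than 15 mm or tipped (distance of any of epoxy_orange, epoxy_black from where it was at the start of the episode above 0.015 m or angle between any of epoxy_orange, epoxy_black's own z axis and vertical above 0.2 rad).
It fails at once if a lacquer bottle is dropped (falls free of the fingers faster than 0.7 m/s, a fall of about 25 mm) ((contact force between bottle_lime and the fingers below 0.01 N and linear speed of bottle_lime above 0.7 m/s) or (contact force between bottle_cream and the fingers below 0.01 N and linear speed of bottle_cream above 0.7 m/s) or (contact force between bottle_navy and the fingers below 0.01 N and linear speed of bottle_navy above 0.7 m/s) or (contact force between bottle_teal and the fingers below 0.01 N and linear speed of bottle_teal above 0.7 m/s)).
It fails at once if a lacquer bottle is laid or knocked over (angle between any of bottle_lime, bottle_cream, bottle_navy, bottle_teal's own z axis and vertical above 0.8 rad).
It also fails if it takes over 86 s, if anything falls off the work surface, if the arm or the gripper's body presses on something with over 40 N, if the wrist force passes 120 N, or if a joint passes its speed limit or range.

## Working session

There is one attempt and no reset: what is moved stays moved. The work goes in short steps, Python scripts to look and compute and a shell command to move; the robot and the scene stay as the last step left them, time stands still between calls to the robot, and variables do not carry over. Pictures are saved under pics/ and viewed, at most 14 in all, crops included, and the job is handed in when it is done.

```bash
mkdir -p pics; ls; python3 - <<'E'
from bench import read_state, imaging, env
import cv2
for n in("side","top"):
    c=imaging.capture(n); cv2.imwrite(f"pics/{n}0.png",cv2.cvtColor(c["frame"],cv2.COLOR_RGB2BGR))
    print(n,c["intrinsics"],c["k1"],c["xyz"],c["attitude"])
s=read_state();print(env.hold_point_z,s)
E
```

```text
pics
side [[368.06724129   0.         254.04133088]
 [  0.         368.06724129 194.84666829]
 [  0.           0.           1.        ]] -0.043322099656240114 [-0.14813724  0.41972229  0.53830159] [-0.24238452  0.39981356  0.76706326 -0.43933224]
top [[478.18576864   0.         251.04570906]
 [  0.         478.18576864 190.05962715]
 [  0.           0.           1.        ]] -0.08913251875951596 [0.21392254 0.06200851 1.34466113] [ 0.08072375 -0.07651447 -0.70250565  0.70293316]
0.0187 {'time_s': 0.1, 'joint_positions': array([ 1.13626947,  0.3116719 ,  0.01397472,  1.51292335, -0.00441374,
        1.31921333, -0.02718989]), 'qvel': array([ 0.00033743, -0.0025473 ,  0.00046173, -0.00296481, -0.00058237,
       -0.00157847,  0.00262387]), 'effort': array([ 8.75195274e-04, -3.80855048e+01,  1.46651845e-01, -2.31243074e+01,
        1.22899315e-02,  8.11344566e-03,  8.23556434e-06]), 'eef_pos': array([ 0.21030929, -0.50747586,  0.23030452]), 'orientation': array([ 9.80762424e-01,  1.95202137e-01, -2.48575689e-04, -1.06388449e-03]), 'wrist_force': array([ 0.49952178,  0.40483058, -0.59908618]), 'wrist_torque': array([ 0.04344248, -0.00332855,  0.04705464]), 'grip_force': 0.0, 'gripper_width': 0.9958399742551574}
```

View pics/top0.png

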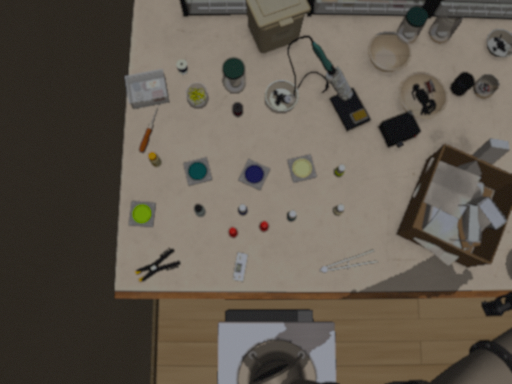

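View pics/side0.png

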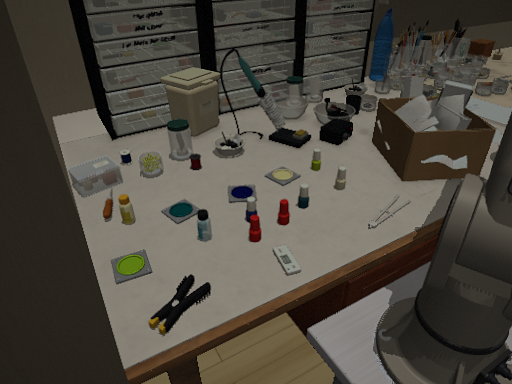

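```bash
cat > h.py <<'E'
import numpy as np, cv2
from scipy.spatial.transform import Rotation as R
from bench import read_state, imaging, env
def shot(n,name=None,box=None,k=4):
    c=imaging.capture(n); 
    if name:
        im=cv2.cvtColor(c["frame"],cv2.COLOR_RGB2BGR)
        if box: x0,y0,x1,y1=box; im=cv2.resize(im[y0:y1,x0:x1],None,fx=k,fy=k,interpolation=cv2.INTER_CUBIC)
        cv2.imwrite(f"pics/{name}.png",im)
    return c
def ground(c,uv,z):
    K=c["intrinsics"];uv=np.array(uv,float).reshape(-1,1,2)
    p=cv2.undistortPoints(uv,K,np.array([c["k1"],0,0,0.]))[:,0]
    d=R.from_quat(c["attitude"]).apply(np.c_[p[:,0],-p[:,1],-np.ones(len(p))])
    o=np.array(c["xyz"]); return (o+d*((z-o[2])/d[:,2])[:,None])[:,:2]
def proj(c,P):
    P=R.from_quat(c["attitude"]).inv().apply(np.atleast_2d(P)-c["xyz"]); s=P[:,:2]*[1,-1]/-P[:,2:]
    s=s*(1+c["k1"]*(s**2).sum(1,keepdims=True)); K=c["intrinsics"]
    return s*[K[0,0],K[1,1]]+[K[0,2],K[1,2]]
E
python3 - <<'E'
from h import *
c=shot("top","topc",(120,145,360,245),3.3)
st=dict(lime=(143,213),teal=(198,171),navy=(255,174),cream=(302,168))
bo=dict(navy=(242,209),teal=(292,215),lime=(339,169),cream=(338,209),orange=(153,158),black=(199,210))
for k,v in st.items(): print("stand",k,ground(c,v,.006))
for k,v in bo.items(): print(k,ground(c,v,.05))
s=shot("side","sidec",(90,140,360,290),2.9)
print(proj(s,np.c_[ground(c,list(st.values()),.006),[.006]*4]).round())
E
```

```text
stand lime [[0.45007093 0.37882946]]
stand teal [[0.57398126 0.224246  ]]
stand navy [[0.56488597 0.05884259]]
stand cream [[ 0.58289511 -0.07759153]]
navy [[0.45383605 0.09477979]]
teal [[ 0.43708651 -0.04254865]]
lime [[ 0.56794817 -0.17713623]]
cream [[ 0.45372763 -0.16984884]]
orange [[0.60047913 0.34798761]]
black [[0.45095963 0.21328087]]
[[132. 264.]
 [181. 209.]
 [243. 192.]
 [283. 174.]]
```

View pics/topc.png

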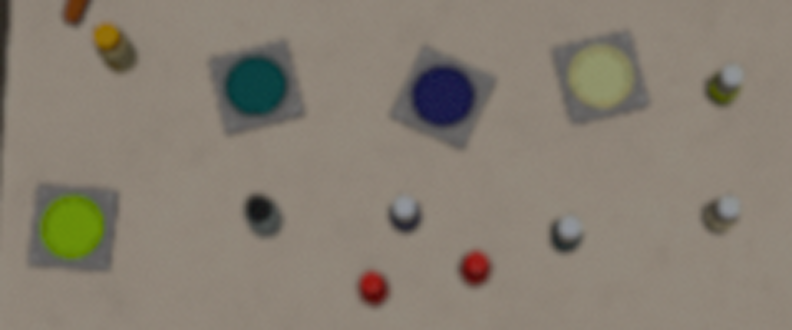

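View pics/sidec.png

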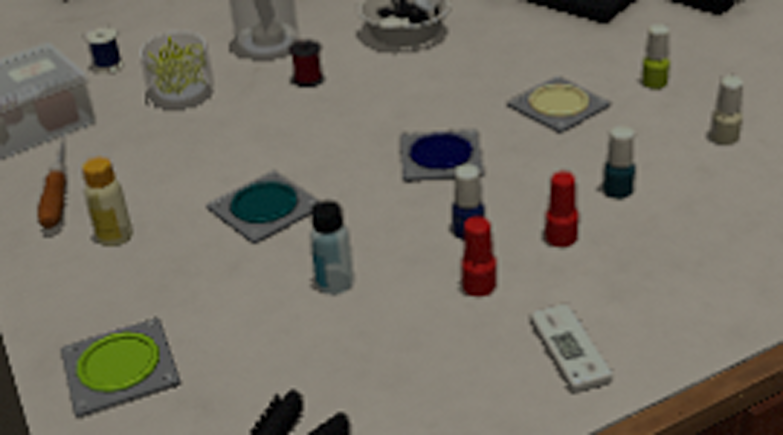

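```bash
python3 - <<'E'
from h import *
c=shot("top"); f=cv2.GaussianBlur(c["frame"],(3,3),0).astype(int)
def comp(uv,mask,r=14):
    n,l,s,ce=cv2.connectedComponentsWithStats(mask.astype(np.uint8)); 
    u,v=uv; i=l[v,u]; return ce[i],s[i][4],i
bo=dict(navy=(120+403/3.3,145+208/3.3),teal=(120+569/3.3,145+227/3.3),lime=(120+732/3.3,145+76/3.3),cream=(120+728/3.3,145+207/3.3))
for k,v in bo.items():
    u0,v0=map(round,v); ce,a,i=comp((u0,v0),f.min(2)>155)
    p=ground(c,ce,.057); print("bottle",k,ce.round(2),a,p.round(4))
st=dict(lime=(143,213),teal=(198,171),navy=(255,174),cream=(302,168))
for k,v in st.items():
    col=f[v[1],v[0]]; ce,a,i=comp(v,np.abs(f-col).sum(2)<35); print("stand",k,ce.round(2),a,ground(c,ce,.008).round(4))
for k,v in dict(orange=(120+107/3.3,145+36/3.3),black=(120+259/3.3,145+207/3.3)).items(): print(k,ground(c,v,.07).round(4))
for k,v in dict(r1=(120+475/3.3,145+267/3.3),r2=(120+374/3.3,145+288/3.3)).items(): print(k,ground(c,v,.05).round(4))
# check from side: cap top centres / body
s=shot("side"); 
for k,v in dict(navy=(467,175),teal=(621,136),lime=(658,33),cream=(731,84)).items(): print("side",k,ground(s,(90+v[0]/2.9,140+v[1]/2.9),.06).round(4))
st2=dict(lime=(119,361),teal=(265,202),navy=(442,151),cream=(559,100))
for k,v in st2.items(): print("side stand",k,ground(s,(90+v[0]/2.9,140+v[1]/2.9),.008).round(4))
q=read_state()["orientation"];print(R.from_quat(q).as_matrix().round(3))
E
python3 -m handwheel '[[[0,0,0],0]]' 1
```

```text
bottle navy [255.5 191.5] 196608 [[0.5016 0.0576]]
bottle teal [255.5 191.5] 196608 [[0.5016 0.0576]]
bottle lime [255.5 191.5] 196608 [[0.5016 0.0576]]
bottle cream [255.5 191.5] 196608 [[0.5016 0.0576]]
stand lime [141.53 213.41] 220 [[0.4485 0.3825]]
stand teal [197.11 170.6 ] 238 [[0.5746 0.2266]]
stand navy [253.87 173.61] 228 [[0.5655 0.0621]]
stand cream [301.61 167.95] 201 [[ 0.5825 -0.0762]]
orange [[0.6006 0.3455]]
black [[0.4536 0.2125]]
r1 [[0.4069 0.0346]]
r2 [[0.3894 0.1181]]
side navy [[0.4508 0.0962]]
side teal [[ 0.4334 -0.0387]]
side lime [[ 0.5614 -0.1761]]
side cream [[ 0.4508 -0.171 ]]
side stand lime [[0.4457 0.3807]]
side stand teal [[0.5702 0.2254]]
side stand navy [[0.5601 0.0618]]
side stand cream [[ 0.5788 -0.0756]]
[[ 0.924  0.383 -0.   ]
 [ 0.383 -0.924  0.001]
 [-0.    -0.001 -1.   ]]
time_s: 0.42
eef_pos: [0.2105, -0.508, 0.2312]
orientation: [0.981, 0.195, -0.0, -0.0]
wrist_force: [0.1, -0.6, -0.1]
gripper_width: 0.996
grip_force: 0.0
```

```bash
python3 - <<'E'
from h import *
c=shot("top"); f=c["frame"].astype(int)
bo=dict(navy=(242,208),teal=(292,213),lime=(341,168),cream=(340,207))
for k,(u,v) in bo.items():
    g=f[v-8:v+9,u-8:u+9].min(2); bg=np.median(g); w=np.clip(g-bg-12,0,None).astype(float)
    yy,xx=np.mgrid[v-8:v+9,u-8:u+9]; ce=((xx*w).sum()/w.sum(),(yy*w).sum()/w.sum())
    print(k,bg,g.max(),(w>0).sum(),np.round(ce,2),ground(c,ce,.058).round(4))
E
```

```text
navy 119.0 143 24 [242.05 206.67] [[0.4588 0.0945]]
teal 121.0 143 22 [292.63 212.95] [[ 0.4414 -0.0437]]
lime 118.0 144 22 [341.87 166.94] [[ 0.5717 -0.184 ]]
cream 120.0 144 22 [340.97 206.91] [[ 0.4581 -0.1768]]
```

```bash
cat >> h.py <<'E'
def overlay(name,bots,stands,bz=0):
    out=[]
    for n,box,k in(("top",(120,145,360,245),3.3),("side",(90,140,360,240),2.9)):
        c=imaging.capture(n);x0,y0,x1,y1=box
        im=cv2.resize(cv2.cvtColor(c["frame"],cv2.COLOR_RGB2BGR)[y0:y1,x0:x1],None,fx=k,fy=k,interpolation=cv2.INTER_CUBIC)
        t=np.linspace(0,2*np.pi,40)
        def ring(p,r,z,col):
            q=(proj(c,np.c_[p[0]+r*np.cos(t),p[1]+r*np.sin(t),0*t+z])+.5-[x0,y0])*k-.5
            cv2.polylines(im,[q.round().astype(np.int32)],True,col,1)
        for p in bots: ring(p,.0135,bz,(0,0,255));ring(p,.011,bz+.062,(255,0,255));ring(p,.0135,bz+.035,(0,255,255))
        for p in stands: ring(p,.0265,.0097,(0,0,255))
        out.append(im)
    w=min(i.shape[1] for i in out); cv2.imwrite(f"pics/{name}.png",np.vstack([i[:,:w] for i in out])[:600])
B=dict(cream=(.4545,-.174),lime=(.567,-.180),teal=(.437,-.041),navy=(.455,.095))
S=dict(cream=(.5805,-.076),lime=(.447,.3815),teal=(.5725,.226),navy=(.563,.062))
E
python3 -c "
from h import *
overlay('ov1',B.values(),S.values())"
```

```text
(no output)
```

View pics/ov1.png

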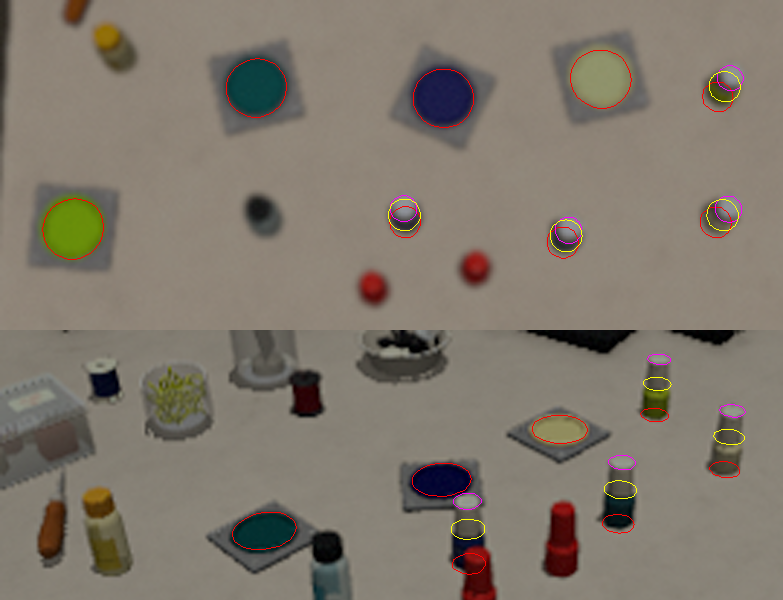

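```bash
python3 -m handwheel '[[[0.488,0.668,0],-0.125],[[0.488,0.668,0],-0.125],[[0.488,0.668,0],-0.125],[[0.488,0.668,0],-0.125],[[0.488,0.668,0],-0.125],[[0.488,0.668,0],-0.125],[[0.488,0.668,0],-0.125],[[0.488,0.668,-0.2],-0.125],[[0.488,0.668,-0.28],-0.125],[[0.488,0.668,-0.28],-0.125]]' 0.2; python3 -c "
from h import *
shot('side','s2',(200,60,400,210),4)
print(read_state()['joint_positions'].round(2))"
```

```text
time_s: 1.82
eef_pos: [0.451, -0.1729, 0.0878]
orientation: [1.0, 0.0, -0.004, -0.002]
wrist_force: [0.3, 0.2, 0.1]
gripper_width: 0.601
grip_force: 0.0
[ 0.51  0.33 -0.22  1.87  0.09  0.95 -1.32]
```

View pics/s2.png

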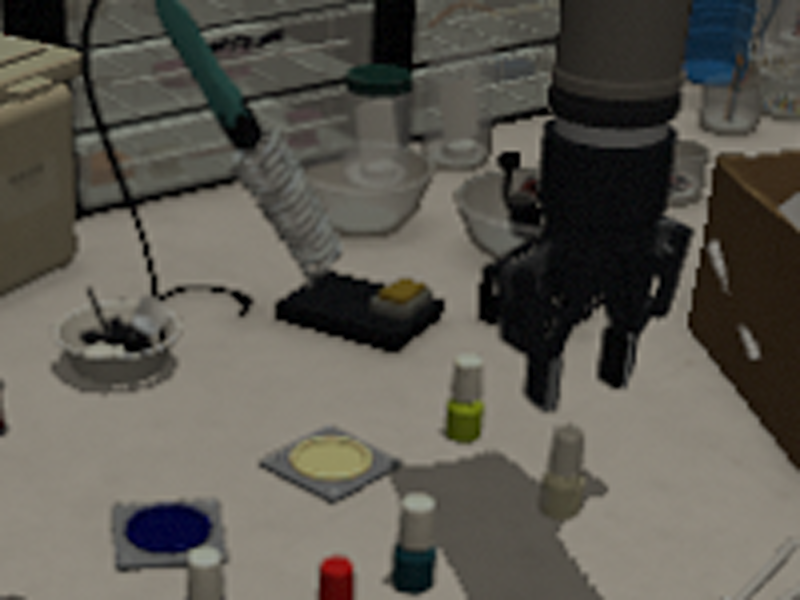

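```bash
python3 -m handwheel '[[[0.002,0,0],0],[[0.002,0,-0.05],0],[[0.002,0,-0.1],0],[[0.002,0,-0.14],0],[[0.002,0,-0.165],0],[[0.002,0,-0.172],0],[[0.002,0,-0.172],0],[[0.002,0,-0.172],0]]'; python3 -m handwheel '[[[0,0,0],0],[[0,0,0],0],[[0,0,0],0],[[0,0,0],0],[[0,0,0],0],[[0,0,0],0]]' -1
```

```text
time_s: 2.88
eef_pos: [0.4564, -0.1744, 0.0062]
orientation: [1.0, 0.0, 0.001, 0.0]
wrist_force: [-0.1, 0.4, 0.9]
gripper_width: 0.595
grip_force: 0.0
time_s: 3.62
eef_pos: [0.4562, -0.1744, 0.006]
orientation: [1.0, 0.0, 0.001, 0.0]
wrist_force: [-0.1, 0.5, 5.3]
gripper_width: 0.295
grip_force: 58.8
```

```bash
python3 -m handwheel '[[[0,0,0.02],0],[[0,0,0.06],0],[[0,0,0.12],0],[[0.03,0.02,0.17],0],[[0.1,0.08,0.17],0],[[0.17,0.13,0.17],0],[[0.23,0.18,0.17],0],[[0.252,0.196,0.17],0],[[0.252,0.196,0.17],0],[[0.252,0.196,0.17],0]]';  python3 -c "
from h import *
p=read_state()['eef_pos'];overlay('ov2',[p],S.values(),p[2]-.006)"
```

```text
time_s: 4.88
eef_pos: [0.58, -0.0783, 0.09]
orientation: [1.0, -0.001, -0.001, 0.001]
wrist_force: [-0.4, -0.2, -0.7]
gripper_width: 0.298
grip_force: 58.9
```

View pics/ov2.png

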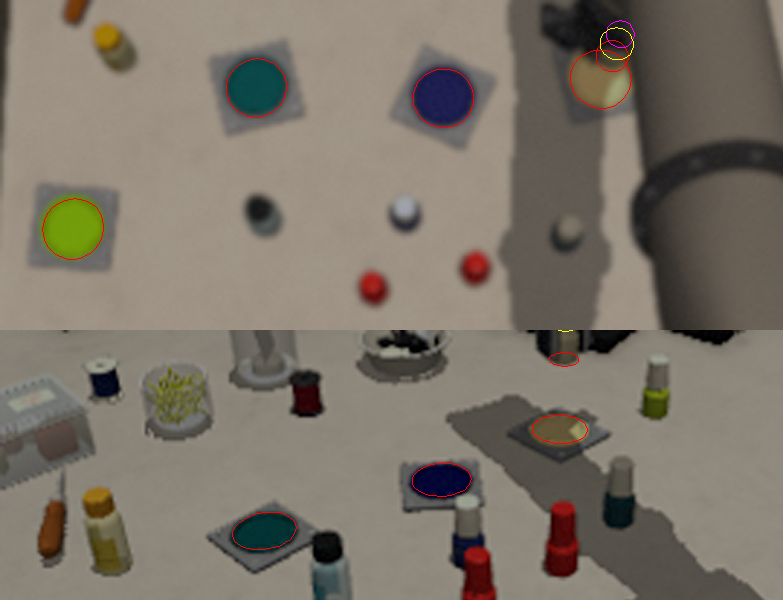

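```bash
python3 -m handwheel '[[[0,0,-0.05],0],[[0,0,-0.1],0],[[0,0,-0.135],0],[[0,0,-0.148],0],[[0,0,-0.153],0],[[0,0,-0.157],0],[[0,0,-0.158],0],[[0,0,-0.158],0]]'; python3 -m handwheel '[[[0,0,0],0],[[0,0,0],0],[[0,0,0],0],[[0,0,0],0]]' 0.2
```

```text
time_s: 5.98
eef_pos: [0.5821, -0.0761, 0.012]
orientation: [1.0, 0.0, 0.001, 0.0]
wrist_force: [0.2, -0.6, 2.0]
gripper_width: 0.294
grip_force: 59.0
time_s: 6.48
eef_pos: [0.5815, -0.0761, 0.0112]
orientation: [1.0, 0.0, -0.0, 0.0]
wrist_force: [0.3, -0.5, -0.6]
gripper_width: 0.601
grip_force: 0.0
```

```bash
python3 -m handwheel '[[[0,0,0.05],0],[[0,0,0.12],0],[[0,0,0.19],0],[[0,-0.05,0.19],0],[[-0.015,-0.14,0.19],0],[[-0.027,-0.208,0.19],0],[[-0.027,-0.208,0.19],0],[[-0.027,-0.208,0.19],0],[[-0.027,-0.208,0.14],0],[[-0.027,-0.208,0.1],0]]'; python3 -c "
from h import *
overlay('ov3',[],S.values())"; python3 -m handwheel '[[[0,0,-0.05],0],[[0,0,-0.09],0],[[0,0,-0.109],0],[[0,0,-0.112],0],[[0,0,-0.112],0],[[0,0,-0.112],0]]'
```

```text
time_s: 7.72
eef_pos: [0.5686, -0.1772, 0.0608]
orientation: [1.0, 0.002, 0.0, -0.001]
wrist_force: [0.3, -0.2, -0.3]
gripper_width: 0.596
grip_force: 0.0
time_s: 8.57
eef_pos: [0.5689, -0.1802, 0.0063]
orientation: [1.0, 0.0, 0.001, 0.0]
wrist_force: [-0.8, 0.3, -0.1]
gripper_width: 0.601
grip_force: 0.0
```

View pics/ov3.png

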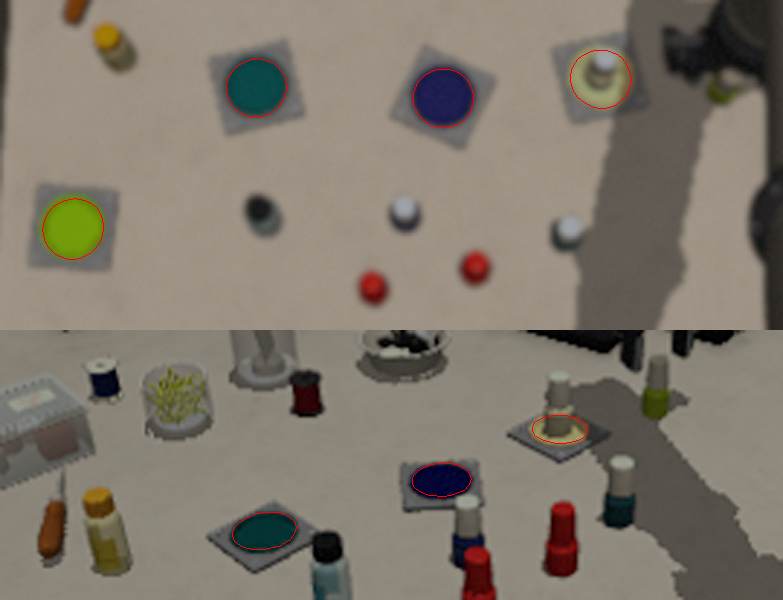

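```bash
python3 -m handwheel '[[[0,0,0],0],[[0,0,0],0],[[0,0,0],0],[[0,0,0],0],[[0,0,0],0],[[0,0,0],0]]' -1;  python3 -m handwheel '[[[0,0,0.02],0],[[0,0,0.07],0],[[0,0,0.14],0],[[0,0,0.21],0],[[0,0,0.24],0],[[-0.02,0.05,0.24],0],[[-0.04,0.14,0.24],0],[[-0.06,0.23,0.24],0],[[-0.08,0.32,0.24],0],[[-0.1,0.41,0.24],0]]'; python3 -m handwheel '[[[-0.02,0.09,0],0],[[-0.04,0.18,0],0],[[-0.06,0.27,0],0],[[-0.08,0.36,0],0],[[-0.1,0.45,0],0],[[-0.12,0.54,0],0],[[-0.13,0.62,0],0],[[-0.14,0.68,0],0],[[-0.14,0.713,0],0],[[-0.14,0.713,0],0]]'
```

```text
time_s: 9.32
eef_pos: [0.5687, -0.1804, 0.0061]
orientation: [1.0, 0.0, 0.001, 0.0]
wrist_force: [-0.9, 0.2, 5.5]
gripper_width: 0.297
grip_force: 59.0
time_s: 10.58
eef_pos: [0.5166, 0.0262, 0.1243]
orientation: [1.0, 0.0, -0.001, 0.0]
wrist_force: [-0.1, 0.1, -0.5]
gripper_width: 0.301
grip_force: 58.9
time_s: 11.82
eef_pos: [0.4475, 0.3818, 0.1246]
orientation: [1.0, 0.001, -0.001, 0.0]
wrist_force: [0.4, 0.8, -0.9]
gripper_width: 0.301
grip_force: 59.0
```

```bash
python3 -m handwheel '[[[0,0,-0.05],0],[[0,0,-0.12],0],[[0,0,-0.18],0],[[0,0,-0.21],0],[[0,0,-0.22],0],[[0,0,-0.224],0],[[0,0,-0.227],0],[[0,0,-0.228],0],[[0,0,-0.228],0],[[0,0,-0.228],0]]'; python3 -m handwheel '[[[0,0,0],0],[[0,0,0],0],[[0,0,0],0],[[0,0,0],0]]' 0.2
```

```text
time_s: 13.08
eef_pos: [0.4485, 0.3818, 0.0121]
orientation: [1.0, 0.0, 0.001, -0.0]
wrist_force: [-0.6, -0.5, 3.8]
gripper_width: 0.297
grip_force: 59.1
time_s: 13.58
eef_pos: [0.448, 0.3813, 0.0112]
orientation: [1.0, 0.0, -0.0, 0.0]
wrist_force: [0.1, -0.3, -0.1]
gripper_width: 0.6
grip_force: 0.0
```

```bash
python3 -m handwheel '[[[0,0,0.06],0],[[0,0,0.15],0],[[0,0,0.228],0],[[0,0,0.228],0],[[0,-0.1,0.228],0],[[0.01,-0.21,0.228],0],[[0.016,-0.32,0.228],0],[[0.016,-0.43,0.228],0],[[0.016,-0.53,0.228],0],[[0.016,-0.573,0.228],0]]'; python3 -m handwheel '[[[0,0,0],0],[[0,0,0],0],[[0,0,-0.06],0],[[0,0,-0.14],0],[[0,0,-0.2],0],[[0,0,-0.23],0],[[0,0,-0.24],0],[[0,0,-0.24],0],[[0,0,-0.24],0]]'; python3 -m handwheel '[[[0,0,0],0],[[0,0,0],0],[[0,0,0],0],[[0,0,0],0],[[0,0,0],0],[[0,0,0],0]]' -1
```

```text
time_s: 14.82
eef_pos: [0.4551, 0.0905, 0.1241]
orientation: [1.0, -0.003, -0.001, 0.001]
wrist_force: [0.1, 0.1, -0.4]
gripper_width: 0.594
grip_force: 0.0
time_s: 15.95
eef_pos: [0.4572, 0.0953, 0.0063]
orientation: [1.0, 0.0, 0.001, -0.0]
wrist_force: [-0.1, 0.2, -0.1]
gripper_width: 0.596
grip_force: 0.0
time_s: 16.7
eef_pos: [0.4569, 0.0949, 0.0062]
orientation: [1.0, -0.0, 0.001, 0.0]
wrist_force: [-0.8, 0.3, 5.3]
gripper_width: 0.298
grip_force: 58.7
```

```bash
python3 -m handwheel '[[[0,0,0.02],0],[[0,0,0.07],0],[[0,0,0.13],0],[[0.02,0,0.17],0],[[0.08,-0.02,0.17],0],[[0.15,-0.045,0.17],0],[[0.2,-0.06,0.17],0],[[0.216,-0.066,0.17],0],[[0.216,-0.066,0.17],0],[[0.216,-0.066,0.17],0]]'; python3 -m handwheel '[[[0,0,-0.05],0],[[0,0,-0.1],0],[[0,0,-0.135],0],[[0,0,-0.148],0],[[0,0,-0.153],0],[[0,0,-0.157],0],[[0,0,-0.158],0],[[0,0,-0.158],0]]'; python3 -m handwheel '[[[0,0,0],0],[[0,0,0],0],[[0,0,0],0],[[0,0,0],0]]' 0.2
```

```text
time_s: 17.95
eef_pos: [0.5627, 0.0627, 0.0902]
orientation: [1.0, 0.001, -0.001, -0.0]
wrist_force: [-0.3, 0.1, -1.1]
gripper_width: 0.292
grip_force: 58.9
time_s: 18.95
eef_pos: [0.5649, 0.0621, 0.0123]
orientation: [1.0, 0.0, 0.001, -0.0]
wrist_force: [-1.1, 0.2, 3.6]
gripper_width: 0.3
grip_force: 59.0
time_s: 19.45
eef_pos: [0.5639, 0.0619, 0.0112]
orientation: [1.0, 0.0, -0.0, 0.0]
wrist_force: [0.1, -0.1, -0.5]
gripper_width: 0.601
grip_force: 0.0
```

```bash
python3 -m handwheel '[[[0,0,0.06],0],[[0,0,0.15],0],[[0,0,0.2],0],[[0,0,0.2],0],[[-0.06,-0.05,0.2],0],[[-0.14,-0.11,0.2],0],[[-0.21,-0.17,0.2],0],[[-0.252,-0.206,0.2],0],[[-0.252,-0.206,0.2],0],[[-0.252,-0.206,0.2],0]]'; python3 -c "
from h import *
overlay('ov4',[],[])";  python3 -m handwheel '[[[0,0,-0.06],0],[[0,0,-0.13],0],[[0,0,-0.18],0],[[0,0,-0.206],0],[[0,0,-0.212],0],[[0,0,-0.212],0],[[0,0,-0.212],0]]'; python3 -m handwheel '[[[0,0,0],0],[[0,0,0],0],[[0,0,0],0],[[0,0,0],0],[[0,0,0],0],[[0,0,0],0]]' -1
```

```text
time_s: 20.7
eef_pos: [0.4384, -0.0403, 0.1108]
orientation: [1.0, 0.0, -0.0, -0.0]
wrist_force: [-0.3, 0.9, 0.4]
gripper_width: 0.598
grip_force: 0.0
time_s: 21.68
eef_pos: [0.4391, -0.0412, 0.0062]
orientation: [1.0, 0.0, 0.001, 0.0]
wrist_force: [-0.1, 0.3, -0.3]
gripper_width: 0.6
grip_force: 0.0
time_s: 22.42
eef_pos: [0.4387, -0.0413, 0.0061]
orientation: [1.0, 0.0, 0.001, 0.0]
wrist_force: [-1.5, 0.9, 5.7]
gripper_width: 0.297
grip_force: 58.7
```

View pics/ov4.png

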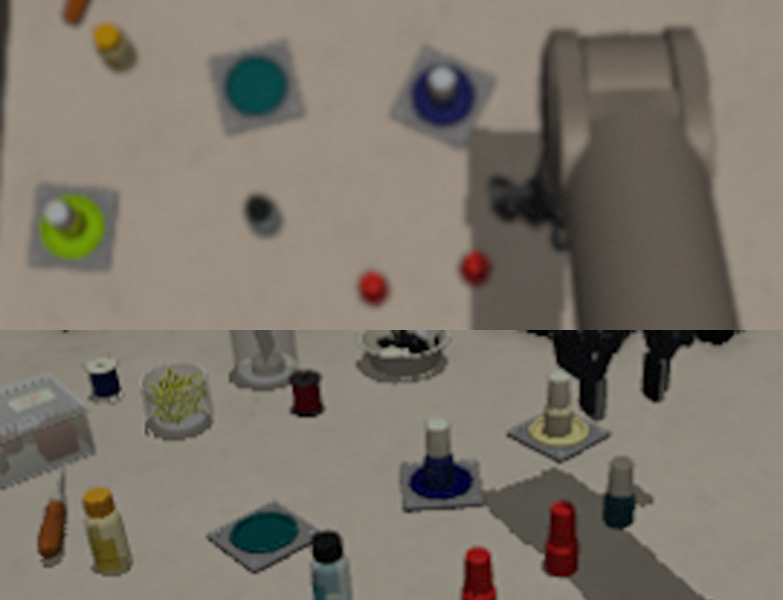

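```bash
python3 -m handwheel '[[[0,0,0.02],0],[[0,0,0.07],0],[[0,0,0.14],0],[[0,0,0.21],0],[[0,0.02,0.24],0],[[0.03,0.09,0.24],0],[[0.07,0.18,0.24],0],[[0.11,0.27,0.24],0],[[0.16,0.36,0.24],0],[[0.21,0.45,0.24],0]]'; python3 -m handwheel '[[[0.04,0.06,0],0],[[0.061,0.084,0],0],[[0.061,0.084,0],0],[[0.061,0.084,0],0],[[0.061,0.084,-0.05],0],[[0.061,0.084,-0.12],0],[[0.061,0.084,-0.18],0],[[0.061,0.084,-0.21],0],[[0.061,0.084,-0.22],0],[[0.061,0.084,-0.224],0]]';python3 -m handwheel '[[[0,0,-0.003],0],[[0,0,-0.004],0],[[0,0,-0.004],0]]'; python3 -m handwheel '[[[0,0,0],0],[[0,0,0],0],[[0,0,0],0],[[0,0,0],0]]' 0.2
```

```text
time_s: 23.68
eef_pos: [0.5426, 0.1859, 0.1243]
orientation: [1.0, 0.0, -0.001, 0.0]
wrist_force: [0.5, -1.5, 0.2]
gripper_width: 0.296
grip_force: 59.0
time_s: 24.92
eef_pos: [0.5743, 0.226, 0.0142]
orientation: [1.0, -0.0, 0.001, -0.0]
wrist_force: [-0.5, -0.3, -0.0]
gripper_width: 0.293
grip_force: 59.0
time_s: 25.3
eef_pos: [0.5742, 0.2262, 0.0122]
orientation: [1.0, 0.0, 0.001, -0.0]
wrist_force: [-0.3, -0.2, 1.8]
gripper_width: 0.295
grip_force: 59.1
time_s: 25.8
eef_pos: [0.5735, 0.2258, 0.0112]
orientation: [1.0, 0.0, -0.0, 0.0]
wrist_force: [-0.3, -0.2, 0.6]
gripper_width: 0.601
grip_force: 0.0
```

```bash
python3 -m handwheel '[[[0,0,0.06],0],[[0,0,0.15],0],[[0,0,0.25],0],[[0,0,0.3],0],[[0,-0.1,0.3],0],[[-0.1,-0.2,0.3],0],[[-0.15,-0.3,0.3],0],[[-0.2,-0.4,0.3],0],[[-0.25,-0.5,0.3],0],[[-0.25,-0.6,0.3],0]]';python3 -m handwheel '[[[0,-0.1,0],0],[[0,-0.2,0],0],[[0,-0.3,0],0],[[0,-0.4,0],0],[[0,-0.4,0],0],[[0,-0.4,0],0]]'; python3 -c "
from h import *
overlay('ov5',[],S.values())"
```

```text
time_s: 27.05
eef_pos: [0.4465, -0.0754, 0.1615]
orientation: [1.0, 0.0, -0.0, 0.0]
wrist_force: [1.8, 0.7, 0.9]
gripper_width: 0.602
grip_force: 0.0
time_s: 27.8
eef_pos: [0.4486, -0.2734, 0.1611]
orientation: [1.0, 0.0, -0.0, -0.001]
wrist_force: [0.9, 1.0, 0.5]
gripper_width: 0.598
grip_force: 0.0
```

View pics/ov5.png

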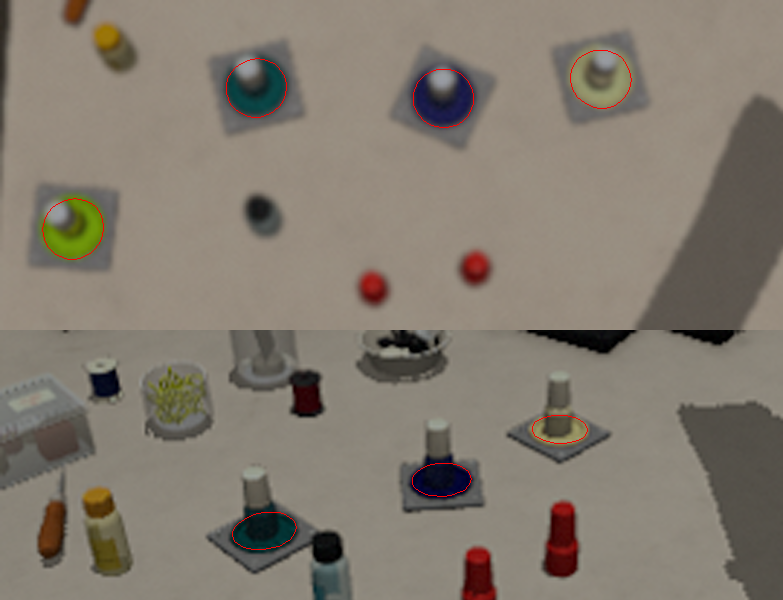

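```bash
python3 -c "
from h import *
overlay('ov6',[(a+.001,b) for a,b in S.values()],[],.006)"
```

```text
(no output)
```

View pics/ov6.png

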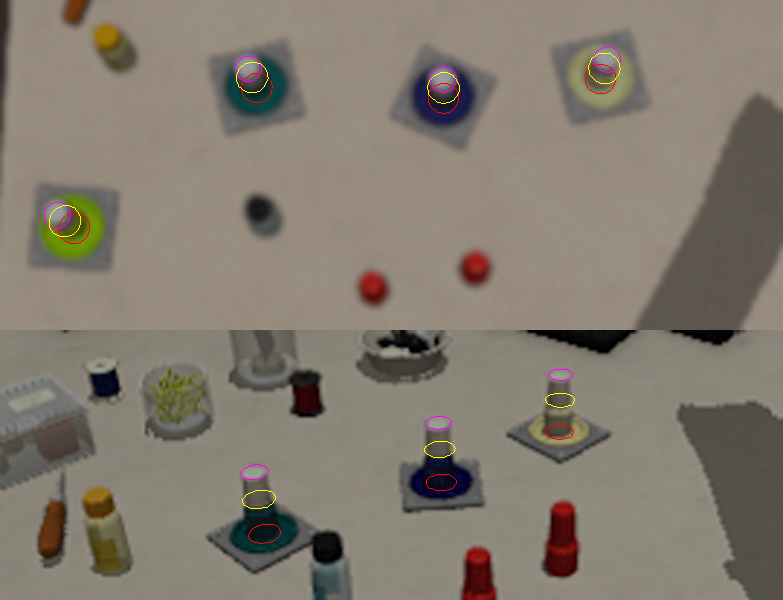

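All four bottles match the predicted outlines at the stand centres to within about 2 mm, and the epoxy bottles look unmoved, so I'm handing in.

```bash
python3 -c "
from bench import env
print(env.sign_off())"
```

```text
the job is handed in; nothing more can be done
None
```

All four lacquer bottles are standing upright on the stands of their own colour, about 2 mm or less off centre by my camera measurements. The epoxy bottles look unmoved, and I handed the job in after about 28 s of robot time; the hand-in returned no verdict.

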